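Put the brush holder away in the snap-lid mate kit tin

ROBOT

A 7-joint arm with a two-finger parallel gripper is mounted at the origin on the work surface. World frame = base frame: x ahead of the robot, y to its left, z up, the work surface at z = 0. Lengths are in m, angles in rad, forces in N, time in s.
With the tool pointing down it reaches from about 0.35 to 0.9 m from the base axis. Payload 19.9 kg.
Tool frame: the origin (TCP) lies between the finger pads; the fingertips stand 19 mm ahead of it and the grasp point (between the pads) is the TCP; z points along the fingers, y is the line along which they close (so a half turn about z gives the same grasp; the last joint's range is limited). The gripper opens to 94 mm and grips with 3 to 60 N. Pads are 16 mm wide; open, the fingers measure 119 mm over their backs; the gripper's body (75 mm by 177 mm) begins 78 mm behind the grasp point.
Start: joints at [1.304, 0.417, -0.01, 1.614, 0.005, 1.111, -0.053], TCP at [0.139, -0.609, 0.224] pointing down, gripper open.
Joint ranges: [-2.81, 2.81], [-0.39, 2.02], [-1.27, 1.25], [0.06, 2.57], [-1.19, 4.33], [0.19, 2], [-2.82, 2.82]. Speed limits (rad/s): [1.89, 1.89, 2.39, 2.39, 3.01, 3.01, 3.01].

INTERFACE

Orientations are given as a 3x3 rotation matrix whose columns are the frame's x, y, z axes.
In Python, from rig import robot gives the robot as it stands. Calls block until the motion is done:
- robot.move_ptp(position, orientation): joint-space move of the TCP to a pose.
- robot.move_linear(position, velocity=0.15, frame=None, threshold=None): straight line of the TCP; frame=None keeps the orientation; velocity is the mean speed in m/s. With threshold (N) it stops when the force on the tool has changed by that much, and returns True; else False.
- robot.goto_joints(angles): joint-space move.
- robot.gripper_to(opening): finger opening in m; the grip force is fixed at half the most; returns when the fingers have stopped.
- robot.pause(seconds).
- robot.ik(position, orientation): joint angles nearest the present ones, or None.
- robot.get_state(): the state.
- robot.grab_frame(name): name is "side" or "top" or "wrist"; returns the picture (480x640x3 uint8, red, green, blue); there is no depth.
- robot.camera_info(name): a dict with "fx", "fy", "cx", "cy" (pixels), "rvec" (rotation vector, rad) and "tvec" (3), from world to camera coordinates, as OpenCV has them. Camera axes: x right, y down, z forward; pixel columns grow to the right and rows downward; lengths in m; the calibration is good to about 2 mm. A picture is of the moment at which its call begins: read the wrist's pose just before it. camera_info takes no time and is no camera call; for the wrist camera it gives the pose at the moment of the call.
A pose or a line that the arm cannot do raises robot.PlanningError and nothing moves.
- robot.sign_off(): hands the job in; it is judged then, once.
The state is a dict: "time": time; "qpos": joint angles; "joint_vel": joint speeds; "effort": joint torques, N m; "ee_pos": TCP position; "tool_rot": TCP orientation; "force": force on the tool from outside, world axes, zero at the start; "moment": the same for the moment, N m; "opening": finger opening in m; "grasp_force": force on a finger pad.
Only numpy, scipy, OpenCV 4.12 (cv2) and the standard library are available. Lean on these libraries where they do the work, as an engineer would, in place of code of your own. Each camera call takes 0.05 s, during which the arm holds its last target. There are 200 camera calls.

TASK

Put the standing steel brush holder away in the open mate kit tin. Lay it down flat on the small aluminium tray first and let go, then take it afresh across its body, lower it into the tin (do not drop it in) so that it lies flat along the tin's length, about midway between the tin's two ends, and swing the lid shut, pressing its free end until the tab snaps down behind the tin's rim and the lid stays down by itself. Leave the other things on the bar where they are.

Things in the scene. Friction and masses are not known exactly. Their poses are not given: they have to be found in the camera images.
- holder: Brush holder: plain steel square tube, 30 x 30 mm, 104 mm tall, rounded edges, dark slot down two faces, and on top a fixed dark round plunger (16 mm across, 6 mm tall). 110 mm over all, about 180 g, loose; starts upright on the bar, to the robot's right. Origin: centre of its underside (foot); z runs along it to the plunger, x and y are square to its side faces.
- holder_mid (a point): The middle of the holder's square tube, 52 mm from its foot, on its axis; axes as the holder's.
- tray: Small flat aluminium tray, 200 mm (its x) by 190 mm (its y), floor 3 mm thick, rim 8 mm high and 3 mm thick; it does not move. Origin: centre of its underside.
- tin: Mate kit tin: aluminium box, open top, 120 mm wide (its x), 200 mm long (its y), 48 mm high, walls and floor 4 mm, to the robot's left; does not move. Origin: centre of its underside. Lid hinged at its +y end (hinge line along x at y = 102, z = 50 mm).
- lid (a joint): Lid angle in rad: 0 shut and flat, pi/2 upright, up to 2.2 leaning back away from the tin; starts at 1.6 to 2.0. Aluminium plate 124 mm wide, 204 mm long from the hinge, 5 mm thick, outer face 3 mm off the hinge line (53 mm above the bar when shut). Stays where left when well open, but springs up to about half a radian if let go nearly shut and not caught.
- lid_edge (a point): Middle of the lid's free end, on its outer face, 204 mm from the hinge line; moves with the lid; when shut its axes are the tin's. Pushing there takes 1 to 2 N on the way and about 5 N for the final snap over the last 15 mm; snapped home, the lid rests below 0.03 rad.
- tab_end (a point): Middle of the bead (10 mm thick, 50 mm wide) on the springy tab that hangs from the lid's underside near its free end, 187 mm from the hinge line. It reaches 21 mm below the hinge line when shut.
- rim (a point): Middle of the tin's rolled rim: a bar 10 mm thick and 90 mm long inside the -y end wall, 93 mm from the tin's centre and 42 mm above the bar. The tab's bead snaps down past it and rests beneath and inside it; the tab takes 18 mm of the inside length at that end.
- mate_cup: Stainless double-wall mate cup, 80 mm across, 95 mm tall, loose, near the bar's far side, a bystander. Origin: centre of its underside.
- canister: Plastic canister with twist cap, 84 mm across, 140 mm tall, loose, near the bar's far side, a bystander. Origin: centre of its underside.
- spoon_rest: Round ceramic spoon rest with a short flat handle, 110 mm across, 12 mm high, loose, far left, a bystander. Origin: centre of its underside.
- bowl: Small ceramic bowl, 110 mm across, 50 mm high, loose, far side on the left, a bystander. Origin: centre of its underside.
- coasters: Round stack of cork coasters, 96 mm across, 24 mm high, loose, far right, a bystander. Origin: centre of its underside.
- jar: Low glass jar with a steel lid, 64 mm across, 60 mm tall, loose, left on the robot's side, a bystander. Origin: centre of its underside.

How it is judged:
By the outcome, as a careful person would: the job done as asked, in the order asked, and still so for the second after the job is handed in, with the robot touching nothing.
It also fails if it takes over 64 s, if anything falls off the work surface, if the arm or the gripper's body presses on something with over 40 N, if the wrist force passes 120 N, or if a joint passes its speed limit or range.

## Working session

There is one attempt and no reset: what is moved stays moved. The work goes in short steps, each a Python script; the robot and the scene stay as the last script left them, time stands still between calls to the robot, and variables do not carry over. Pictures are saved under pics/ and viewed, at most 10 in all, crops included, and the job is handed in when it is done.

```bash
ls; mkdir -p pics; cat > h.py <<'E'
import numpy as np, cv2
from rig import robot
def save(n,f,img=None):
    im=robot.grab_frame(n) if img is None else img
    cv2.imwrite(f'pics/{f}.png',cv2.cvtColor(im,cv2.COLOR_RGB2BGR)); return im
def cam(n):
    c=robot.camera_info(n); K=np.array([[c['fx'],0,c['cx']],[0,c['fy'],c['cy']],[0,0,1.]])
    R=cv2.Rodrigues(np.array(c['rvec'],float))[0]; t=np.array(c['tvec'],float).ravel(); return K,R,t
def ray(c,uv):
    K,R,t=c; d=R.T@np.linalg.inv(K)@np.array([uv[0],uv[1],1.]); return -R.T@t,d/np.linalg.norm(d)
def onz(c,uv,z):
    o,d=ray(c,uv); return o+d*(z-o[2])/d[2]
def tri(rays):
    A=np.zeros((3,3));b=np.zeros(3)
    for o,d in rays:
        P=np.eye(3)-np.outer(d,d);A+=P;b+=P@o
    x=np.linalg.solve(A,b); return x,[np.linalg.norm((np.eye(3)-np.outer(d,d))@(x-o)) for o,d in rays]
def proj(c,p):
    K,R,t=c; q=K@(R@np.asarray(p)+t); return q[:2]/q[2]
E
python3 - <<'E'
from h import *
a=save('top','top0');b=save('side','side0')
np.save('top0.npy',a);np.save('side0.npy',b)
for n in('top','side'):
    c=cam(n);print(n,(-c[1].T@c[2]).round(3),c[1].round(2).tolist(),c[0][0,0])
s=robot.get_state();print(s['time'],np.round(s['tool_rot'],2).tolist())
E
```

```text
pics
top [0.398 0.012 1.155] [[-0.0, -1.0, 0.02], [-0.99, 0.0, -0.16], [0.16, -0.02, -0.99]] 561.6539442374949
side [0.355 0.58  0.775] [[-0.94, -0.34, 0.01], [-0.26, 0.7, -0.67], [0.22, -0.63, -0.74]] 457.78593070136407
0.1 [[0.97, 0.22, -0.0], [0.22, -0.97, 0.0], [-0.0, -0.0, -1.0]]
```

View pics/top0.png

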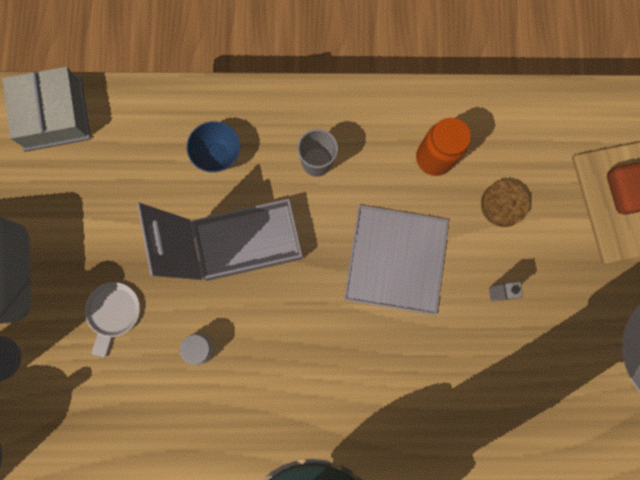

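View pics/side0.png

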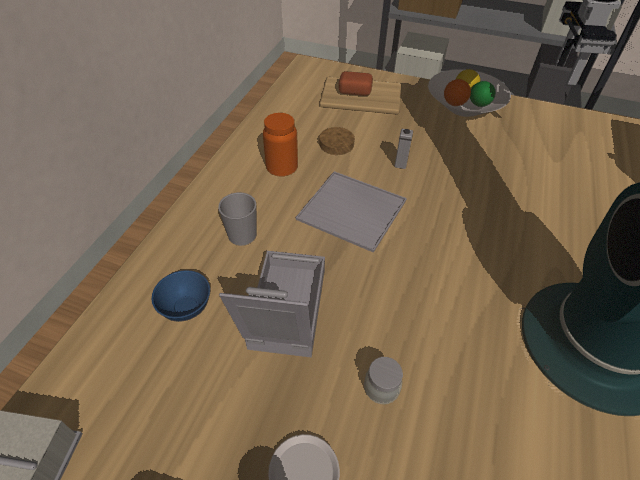

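The top view shows the holder at about (507,290) with its plunger at (515,290), leaning right by perspective. The tray has corners at (360,206), (449,219), (437,312) and (346,299). The tin spans about (193..302, 200..278), with its hinge at the left (+y) and the lid leaning back. The side view shows the holder at (403,148), its foot near (401,167) and its plunger at (406,131).

```bash
python3 - <<'E'
from h import *
a=np.load('top0.npy');b=np.load('side0.npy')
T=cam('top');S=cam('side')
def quad(im,box):
    x0,y0,x1,y1=box; hsv=cv2.cvtColor(im,cv2.COLOR_RGB2HSV)
    m=((hsv[...,1]<60)&(hsv[...,2]>40)).astype(np.uint8)*255
    k=np.zeros_like(m);k[y0:y1,x0:x1]=m[y0:y1,x0:x1]
    k=cv2.morphologyEx(k,cv2.MORPH_CLOSE,np.ones((3,3)))
    c=max(cv2.findContours(k,cv2.RETR_EXTERNAL,cv2.CHAIN_APPROX_NONE)[0],key=cv2.contourArea)
    return c,cv2.approxPolyDP(cv2.convexHull(c),4,True).reshape(-1,2),cv2.minAreaRect(c)
ct,qt,_=quad(a,(335,195,460,322)); cs,qs,_=quad(b,(290,165,415,255))
print('tray top',qt.tolist(),[onz(T,p,.008)[:2].round(3).tolist() for p in qt]);print('tray side',qs.tolist(),[onz(S,p,.008)[:2].round(3).tolist() for p in qs])
c,q,r=quad(a,(483,275,530,305));print('holder top',q.tolist(),r)
c2,q2,r2=quad(b,(388,120,418,175));print('holder side',q2.tolist(),r2)
for n,p in (('plunger',(515.5,290)),): print(n,onz(T,p,.11).round(3))
print('plunger tri',tri([ray(T,(515.5,290)),ray(S,(406.3,131))]))
c,q,r=quad(a,(190,190,310,285));print('tin top',q.tolist(),[onz(T,p,.048)[:2].round(3).tolist() for p in q])
o=np.zeros((600,800,3),np.uint8)
z=lambda im,x0,y0,x1,y1,s:cv2.resize(im[y0:y1,x0:x1],None,fx=s,fy=s,interpolation=cv2.INTER_CUBIC)
t=z(a,130,195,310,285,4);o[:360,:720]=t
t=z(a,485,275,530,305,5);o[360:510,:225]=t
t=z(b,385,120,420,175,4);o[360:580,240:380]=t
t=z(b,220,245,330,358,2);o[360:360+t.shape[0],400:620]=t
save(0,'crop0',o)
E
```

```text
tray top [[359, 205], [447, 220], [435, 314], [345, 299]] [[0.651, -0.102], [0.619, -0.285], [0.425, -0.253], [0.456, -0.07]]
tray side [[405, 198], [373, 251], [295, 217], [334, 171]] [[0.426, -0.251], [0.454, -0.062], [0.652, -0.098], [0.62, -0.285]]
holder top [[520, 283], [521, 296], [492, 300], [490, 287]] ((505.38995361328125, 290.7300109863281), (15.697771072387695, 31.678386688232422), 81.8698959350586)
holder side [[412, 130], [405, 167], [396, 167], [401, 129]] ((403.03851318359375, 148.3076934814453), (11.963082313537598, 39.41933822631836), 11.309932708740234)
plunger [ 0.466 -0.382  0.11 ]
plunger tri (array([ 0.46735423, -0.38486957,  0.10320581]), [np.float64(0.0005667803281721194), np.float64(0.0005667803281721938)])
tin top [[288, 199], [300, 258], [210, 279], [190, 277], [190, 222]] [[0.655, 0.045], [0.535, 0.021], [0.493, 0.198], [0.497, 0.237], [0.607, 0.241]]
```

View pics/crop0.png

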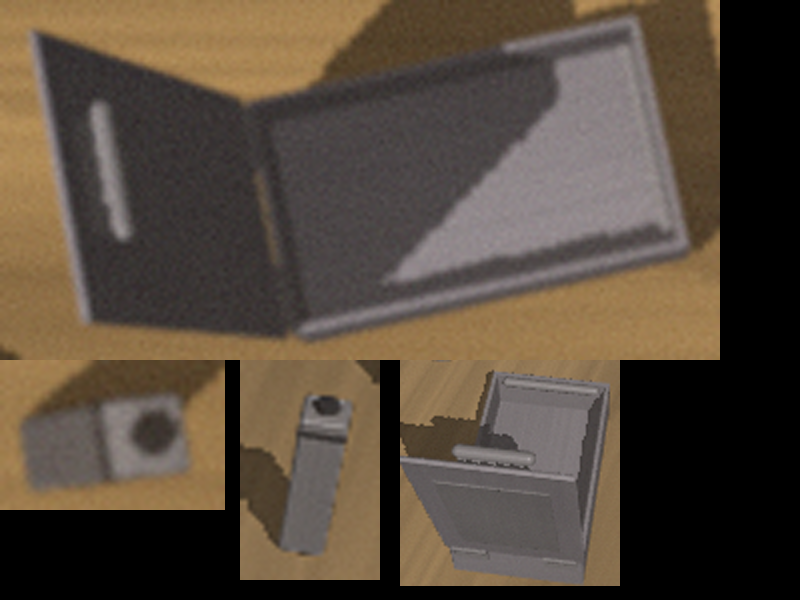

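The enlarged crop confirms the tin's −y end corners at (289,199) and (302,257), and the hinge end at (191,220) and (205,279). The holder's top face is turned about 6–9°, and the lid leans back past vertical. I'll look at the holder with the wrist camera from above and check which grasp tilts the arm can reach.

```bash
cat >> h.py <<'E'
Z=np.array([0,0,1.])
def az(a): return np.array([np.cos(a),np.sin(a),0])
def tilt(a,p,s=1):
    "tool heading azimuth a, p below horizontal, closing axis horizontal; s picks the half turn"
    u=az(a); z=np.cos(p)*u-np.sin(p)*Z; y=s*np.cross(u,Z); return np.column_stack([np.cross(y,z),y,z])
E
python3 - <<'E'
from h import *
T=cam('top')
for p in ((289.2,199.2),(302,256.8),(190.8,220),(205,279.2)): print('tin',onz(T,p,.048)[:2].round(4))
w=cam('wrist');s=robot.get_state();C=-w[1].T@w[2]
R=np.array(s['tool_rot']);print('cam in tool',(R.T@(C-s['ee_pos'])).round(3),(R.T@w[1].T).round(2).tolist())
robot.move_ptp([.455,-.382,.30],tilt(-.6,np.pi/2))
s=robot.get_state();print(s['time'],np.round(s['qpos'],2))
im=save('wrist','w1');np.save('w1.npy',im);print('px',proj(cam('wrist'),[.467,-.384,.104]),proj(cam('wrist'),[.467,-.384,0]))
h=np.array([.467,-.384,.07]);yaw=np.deg2rad(8)
for k in range(4):
  for p in (45,55,60,65):
    for sg in (1,-1):
      F=tilt(yaw+k*np.pi/2,np.deg2rad(p),sg);q=robot.ik(h-.008*F[:,2],F)
      if q is not None: print('G',k,p,sg,np.round(q,2))
m=np.array([.538,-.176,.02])
for d in range(-180,180,30):
  for p in (30,45):
    for sg in (1,-1):
      F=tilt(np.deg2rad(d),np.deg2rad(p),sg);q=robot.ik(m-.008*F[:,2],F)
      if q is not None: print('L',d,p,sg,np.round(q,2))
E
```

```text
tin [0.6541 0.043 ]
tin [0.5371 0.0171]
tin [0.6114 0.2391]
tin [0.493  0.2076]
cam in tool [ 0.08   0.001 -0.16 ] [[-0.0, -0.96, -0.27], [1.0, -0.0, 0.0], [-0.0, -0.27, 0.96]]
1.5667 [ 0.69  0.3  -0.05  1.6   0.02  1.24 -1.54]
px [312.550724   210.59065657] [313.84757873 194.7719524 ]
G 0 45 1 [ 1.59  0.69 -0.74  2.09 -1.02  0.33  0.57]
G 0 45 -1 [ 1.57  0.68 -0.72  2.09 -1.05  0.34 -2.55]
G 0 55 1 [ 1.36  0.57 -0.56  2.05 -0.72  0.37  0.14]
G 0 55 -1 [ 0.93  0.5  -0.03  2.06 -1.16  0.55 -2.65]
G 0 60 1 [ 1.22  0.53 -0.44  2.02 -0.59  0.41 -0.04]
G 0 60 -1 [ 0.58  0.51  0.35  2.04 -1.18  0.66 -2.73]
G 0 65 1 [ 1.11  0.51 -0.35  1.99 -0.44  0.45 -0.24]
G 0 65 -1 [ 1.65  0.79 -1.09  1.97  0.67  0.54  1.97]
G 1 45 1 [ 1.09  1.   -0.44  1.24 -0.12  1.58  0.9 ]
G 1 45 -1 [ 0.83  0.96  0.03  1.25 -0.42  1.63 -2.02]
G 1 55 1 [ 1.08  0.89 -0.43  1.36 -0.05  1.42  0.87]
G 1 55 -1 [ 0.8   0.85  0.02  1.37 -0.35  1.45 -2.04]
G 1 60 1 [ 1.07  0.84 -0.44  1.42 -0.02  1.33  0.85]
G 1 60 -1 [ 0.79  0.8   0.01  1.43 -0.32  1.36 -2.06]
G 1 65 1 [ 1.06  0.8  -0.44  1.48  0.02  1.25  0.82]
G 1 65 -1 [
[... 2854 characters left out ...]
9  0.74 -0.15  1.9  -0.93  0.9  -2.26]
L 90 30 1 [ 0.99  1.07 -0.5   1.48 -0.39  1.33  0.81]
L 90 30 -1 [ 0.74  1.01 -0.12  1.49 -0.68  1.44 -2.12]
L 90 45 1 [ 0.93  0.92 -0.49  1.6  -0.3   1.14  0.72]
L 90 45 -1 [ 0.69  0.86 -0.13  1.61 -0.58  1.22 -2.2 ]
L 120 30 1 [ 0.8   1.2  -0.55  1.18 -0.1   1.71  0.89]
L 120 30 -1 [ 0.6   1.13 -0.16  1.19 -0.36  1.74 -2.04]
L 120 45 1 [ 0.8   1.04 -0.54  1.36 -0.01  1.47  0.88]
L 120 45 -1 [ 0.58  0.97 -0.16  1.37 -0.28  1.49 -2.05]
L 150 30 1 [ 0.67  1.32 -0.73  1.    0.31  2.    1.04]
L 150 30 -1 [ 0.45  1.21 -0.21  1.02 -0.03  1.95 -1.83]
L 150 45 1 [ 0.86  1.31 -1.09  1.21  0.62  1.83  0.85]
L 150 45 -1 [ 0.45  1.03 -0.2   1.23 -0.01  1.65 -1.82]
```

View pics/w1.png

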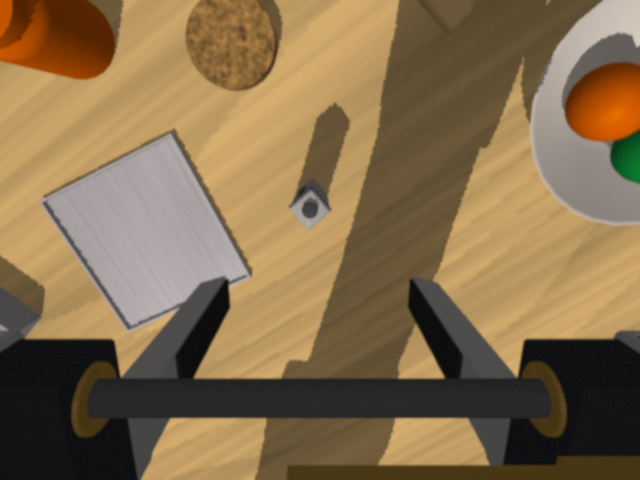

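The wrist view shows the holder's top face as a diamond centred at (310,209) with the plunger at the same place. The tray is at the left, with corners at (173,133), (250,273), (130,328) and (43,203). Next I'll fix the holder's yaw from the bright top face, then grasp it tilted.

```bash
python3 - <<'E'
from h import *
im=np.load('w1.npy');W=cam('wrist');T=cam('top');S=cam('side')
g=cv2.cvtColor(im,cv2.COLOR_RGB2HSV);k=np.zeros((480,640),np.uint8)
sub=g[182:235,283:338];k[182:235,283:338]=((sub[...,1]<45)&(sub[...,2]>115))*255
k=cv2.morphologyEx(k,cv2.MORPH_CLOSE,np.ones((9,9)))
c=max(cv2.findContours(k,cv2.RETR_EXTERNAL,cv2.CHAIN_APPROX_NONE)[0],key=cv2.contourArea).reshape(-1,2)
pts=np.array([onz(W,p,.104)[:2] for p in c],np.float32)
r=cv2.minAreaRect(pts*1000);print(r,c.min(0),c.max(0))
d=np.zeros((480,640),np.uint8);d[195:225,298:322]=(g[195:225,298:322,2]<100)*255
m=cv2.moments(d);pl=(m['m10']/m['m00'],m['m01']/m['m00']);print('pl',pl)
print('tri',tri([ray(T,(515.5,290)),ray(S,(406.3,131)),ray(W,pl)]),tri([ray(W,pl),ray(S,(406.3,131))])[0])
print(onz(W,pl,.110))
for p in ((173,133),(250,273),(130,328),(43,203)): print('tray',onz(W,p,.008)[:2].round(3))
E
```

```text
((469.8994445800781, -381.9396667480469), (27.93117904663086, 27.467470169067383), 5.941935062408447) [290 191] [328 227]
pl (309.8863636363636, 206.46212121212122)
tri (array([ 0.46879257, -0.38468329,  0.1028144 ]), [np.float64(0.0020141793376028966), np.float64(0.0009515728198568687), np.float64(0.0029290053518749326)]) [ 0.46979115 -0.38440885  0.10303996]
[ 0.47264491 -0.38491937  0.11      ]
tray [ 0.621 -0.29 ]
tray [ 0.431 -0.258]
tray [ 0.46  -0.075]
tray [ 0.649 -0.103]
```

```bash
python3 - <<'E'
from h import *
h=np.array([.469,-.3835,.07]);a=np.deg2rad(96);F=tilt(a,np.deg2rad(50),1)
G=h-.008*F[:,2]
robot.move_ptp(G-.10*F[:,2],F)
robot.move_linear(G,.12)
robot.gripper_to(0.0)
s=robot.get_state();print(s['time'],s['opening'],s['grasp_force'],np.round(s['force'],1),np.round(s['ee_pos'],4))
robot.move_linear(G+[0,0,.09],.15)
# turn top towards +u, tool leaning back
L=tilt(a+np.pi,np.deg2rad(40),-1)
m=np.array([.539,-.178,.018])+.015*az(a); P=m-.008*L[:,2]
s=robot.get_state();print(s['time'],s['opening'],np.round(robot.ik(P,L),2),np.round(s['qpos'],2))
robot.move_ptp(P+[0,0,.08],L)
s=robot.get_state();print(s['time'],s['opening'],s['grasp_force'],np.round(s['force'],1),np.round(s['ee_pos']-P,4))
a1=robot.grab_frame('side');b1=robot.grab_frame('top')
o=np.hstack([cv2.resize(a1[100:330,210:480],(400,341)),cv2.resize(b1[150:350,300:535],(400,341))]);save(0,'held',o)
E
```

```text
5.7417 0.029962405196703425 29.95906949043274 [ 0.3 -0.  -0.5] [ 0.4695 -0.3887  0.0761]
6.4917 0.02980603774319686 [-0.5   0.78  0.35  2.02  0.97  0.78 -0.98] [ 1.09  0.84 -0.45  1.28 -0.14  1.6   0.83]
8.2583 0.029486907093400457 29.955897331237793 [ 0.3 -0.3 -1. ] [-0.0001 -0.0008  0.0799]
```

View pics/held.png

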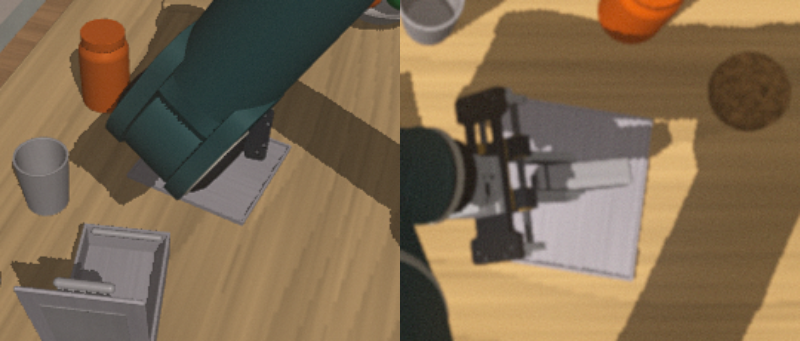

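The picture shows the holder gripped horizontally above the tray, foot to the right in the top view at about (630,172). The tray and canister are clear of it. Now I'll lower it.

```bash
python3 - <<'E'
from h import *
a=np.deg2rad(96);L=tilt(a+np.pi,np.deg2rad(40),-1)
m=np.array([.539,-.178,.018])+.015*az(a); P=m-.008*L[:,2]
robot.move_linear(P+[0,0,.012],.12)
st=robot.move_linear(P-[0,0,.004],.02,threshold=5)
s=robot.get_state();print(s['time'],st,np.round(s['force'],1),np.round(s['ee_pos']-P,4),s['opening'])
robot.gripper_to(.06)
s=robot.get_state();print(s['time'],s['opening'],np.round(s['force'],1))
p=np.array(s['ee_pos']);robot.move_linear(p-.09*L[:,2],.15)
# top-down look
c=np.array([.539,-.178,0]);D=tilt(a-np.pi,np.pi/2,-1)
best=None
for dd in (0,np.pi):
  for sg in(1,):
    F=tilt(a+dd,np.pi/2,sg); q=robot.ik(c+[0,0,.2]-.06*F[:,0],F);print(dd,None if q is None else np.round(q,2))
    if q is not None:
        e=np.abs(np.array(q)-s['qpos']).max()
        if best is None or e<best[0]: best=(e,F)
F=best[1];np.save('F.npy',F)
robot.move_ptp(c+[0,0,.2]-.06*F[:,0],F)
im=save('wrist','w2');np.save('w2.npy',im);b=robot.grab_frame('side');np.save('side2.npy',b)
print(robot.get_state()['time'],proj(cam('wrist'),[.539,-.178,.033]))
o=np.zeros((480,800,3),np.uint8);o[:360,:480]=cv2.resize(im,(480,360));o[:320,480:]=cv2.resize(b[160:260,290:390],(320,320));save(0,'w2c',o)
E
```

```text
9.625 True [ 1.4 -0.4  3.3] [0.0001 0.     0.0019] 0.029399254423653463
10.2833 0.059932899702429585 [-1.   0.2  0.4]
0 [ 0.5   0.39 -0.18  1.71  0.08  1.04  0.4 ]
3.141592653589793 [-0.55  0.42  0.9   1.86 -0.38  1.04 -2.53]
12.4833 [317.26114894 160.34516084]
```

View pics/w2c.png

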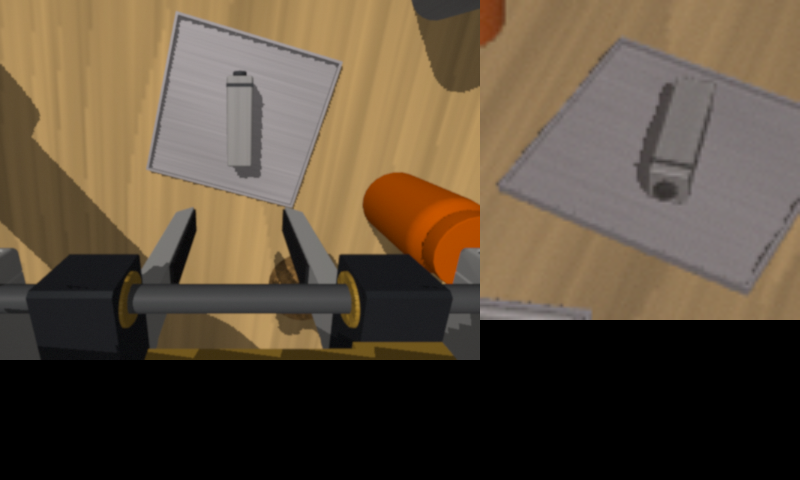

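The holder lies flat on the tray, plunger toward +y. In full wrist pixels its top face spans about columns 303–336 and rows 104–221. I'll grasp it afresh across its middle, then look at the tin.

```bash
python3 - <<'E'
from h import *
W=cam('wrist');S=cam('side');F=np.load('F.npy')
print('foot-top tri',tri([ray(W,(319,221)),ray(S,(357.8,185.6))]))
im=np.load('w2.npy').astype(int)
row=lambda r:[(c,*im[r,c]) for c in (290,296,300,303,306,312,318,324,330,334,338,342)]
A=onz(W,(319,105),.033);B=onz(W,(319,221),.033);print(A,B,np.linalg.norm(A-B))
ax=(A-B)/np.linalg.norm(A-B);print('az',np.degrees(np.arctan2(ax[1],ax[0])))
m=(A+B)/2; a=np.arctan2(ax[1],ax[0]); F=tilt(a,np.pi/2,1)
P=np.array([m[0],m[1],.026])
robot.gripper_to(.06)
robot.move_ptp(P+[0,0,.07],F)
st=robot.move_linear(P,.1,threshold=8)
print(st)
robot.gripper_to(0)
s=robot.get_state();print(s['time'],s['opening'],s['grasp_force'],np.round(s['ee_pos']-P,4),np.round(s['force'],1))
robot.move_linear(P+[0,0,.14],.2)
t=np.array([.5745,.128]);ta=np.deg2rad(102.5);F=tilt(ta,np.pi/2,1)
robot.move_ptp([*(t-.08*az(ta)),.20],F)
im=save('wrist','w3');np.save('w3.npy',im);np.save('F3.npy',F)
s=robot.get_state();print(s['time'],s['opening'],np.round(s['qpos'],2))
E
```

```text
foot-top tri (array([ 0.54411599, -0.23345567,  0.02552388]), [np.float64(0.00230410725441479), np.float64(0.0023041072544147416)])
[ 0.53573519 -0.13304148  0.033     ] [ 0.54616402 -0.23119855  0.033     ] 0.09870953526244054
az 96.06471777059912
False
14.6667 0.030057404171341843 30.000979900360107 [-0.     -0.      0.0002] [-1.7  0.7  4.6]Traceback (most recent call last):
  File "<stdin>", line 18, in <module>
ValueError: operands could not be broadcast together with shapes (2,) (3,)
```

```bash
python3 - <<'E'
from h import *
t=np.array([.5745,.128]);ta=np.deg2rad(102.5);F=tilt(ta,np.pi/2,1)
robot.move_ptp([*(t-.08*az(ta)[:2]),.20],F)
im=save('wrist','w3');np.save('w3.npy',im);np.save('F3.npy',F)
s=robot.get_state();print(s['time'],s['opening'],s['grasp_force'],np.round(s['qpos'],2))
b=robot.grab_frame('side');np.save('side3.npy',b)
E
```

```text
16.5167 0.02991335421186404 29.99940723180771 [ 0.1   0.4  -0.3   1.71  0.14  1.05 -0.03]
```

View pics/w3.png

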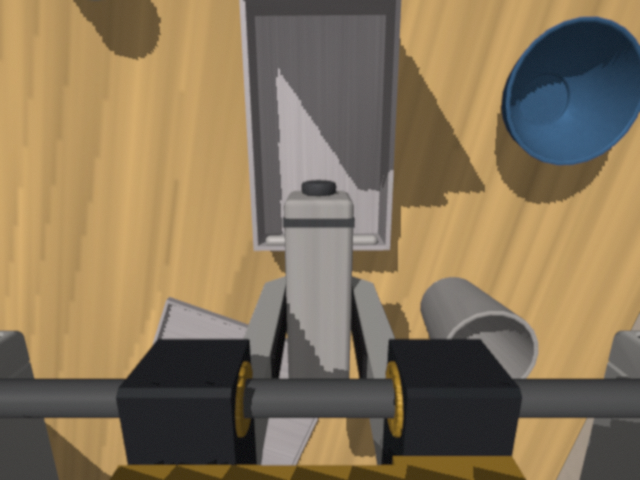

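The wrist view shows the holder straight in the grip, with the plunger at (319,187). The tin's −y end corners are at (254,249) and (391,249), and its side edges run to (242,0) and (400,0), so it is nearly aligned with the tool.

```bash
python3 - <<'E'
from h import *
W=cam('wrist');T=cam('top');S=cam('side')
l=tri([ray(W,(254,249)),ray(T,(302,256.8))]);r=tri([ray(W,(391,249)),ray(T,(289.2,199.2))]);print(l,r)
L0,R0,L1,R1=[onz(W,p,.048) for p in ((254,249),(391,249),(242,1),(400,1))]
print(L0,R0,L1,R1,np.linalg.norm(L0-R0))
y=(L1-L0)/np.linalg.norm(L1-L0)+(R1-R0)/np.linalg.norm(R1-R0);ya=np.arctan2(y[1],y[0]);print('y az',np.degrees(ya), 'x az',np.degrees(np.arctan2(*(R0-L0)[1::-1])))
for e,n in ((L0,'L'),(R0,'R')): pass
ce=(L0+R0)/2+.1*az(ya);print('centre wrist',ce)
# holder in hand: plunger end and tube end relative to TCP
s=robot.get_state();p=np.array(s['ee_pos']);zt=p[2]-.008+.015
print('tube end fwd of TCP',[((onz(W,q,z)-p)@az(ya)).round(4) for q,z in (((320,195),zt),((319,181),p[2]-.008+.008))])
# hinge-end corners from the top view as the second view
for q in ((190.8,220),(205,279.2)): print('top',onz(T,q,.048))
E
```

```text
(array([0.53910761, 0.01662689, 0.03871016]), [np.float64(0.0009531354202053666), np.float64(0.0009531354202054087)]) (array([0.65792246, 0.04340939, 0.04251835]), [np.float64(0.002457346702923926), np.float64(0.002457346702924028)])
[0.54092683 0.01918848 0.048     ] [0.65899186 0.04494843 0.048     ] [0.50018289 0.2069399  0.048     ] [0.61457034 0.23190694 0.048     ] 0.12084256360501223
y az 102.80480279591367 x az 12.308157430326334
centre wrist [0.57779632 0.12958153 0.048     ]
tube end fwd of TCP [np.float64(0.0547), np.float64(0.0597)]
top [0.61140299 0.23908718 0.048     ]
top [0.4930301  0.20760783 0.048     ]
```

```bash
python3 - <<'E'
from h import *
F=np.load('F3.npy');ya=np.deg2rad(102.5);y=az(ya);c=np.array([.576,.1287,0]);np.save('tin.npy',c)
P=c-.004*y+[0,0,.027]
robot.move_linear(P+[0,0,.13],.2)
robot.move_linear(P+[0,0,.006],.12)
st=robot.move_linear(P-[0,0,.004],.02,threshold=5)
s=robot.get_state();print(s['time'],st,np.round(s['force'],1),np.round(s['ee_pos']-P,4))
robot.gripper_to(.05)
s=robot.get_state();print(s['time'],s['opening'],np.round(s['force'],1))
robot.move_linear(P+[0,0,.15],.2)
p=c-.1*y+[0,0,.25];robot.move_linear(p,.25)
robot.gripper_to(0)
im=save('wrist','w4');s=robot.get_state();print(s['time'],np.round(s['qpos'],2))
T=cam('top');S=cam('side');hy=c+.102*y+[0,0,.05]
for a,b in (((138.8,203.2),(221,294)),((152,275.5),(308.5,304))):
    q,e=tri([ray(T,a),ray(S,b)]);d=q-hy;print('lid corner',q.round(3),np.round(e,4),'th',np.arctan2(d[2],-d@y),np.hypot(d[2],d@y))
E
```

```text
18.725 True [0.8 0.6 3.6] [ 0.0003  0.0001 -0.0002]
19.2583 0.05025751571119957 [-0.2 -0.5  0.1]
21.7083 [ 0.13  0.36 -0.3   1.65  0.12  1.15  0.02]
lid corner [0.601 0.285 0.244] [0.0004 0.0004] th 1.7981332673170478 0.19951990881673715
lid corner [0.482 0.258 0.245] [0.0005 0.0005] th 1.7965367554281342 0.199927323373415
```

View pics/w4.png

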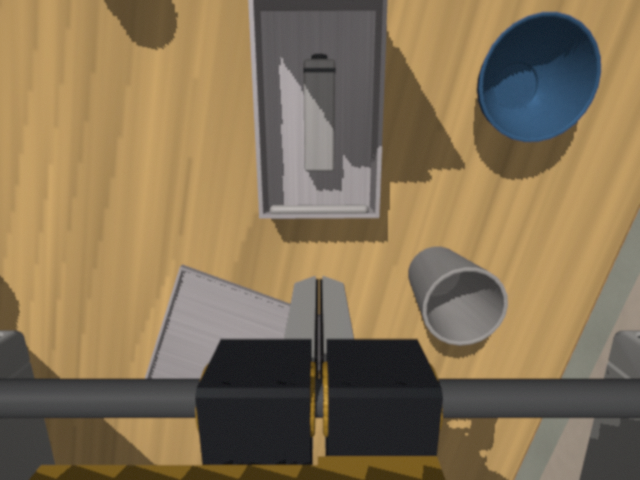

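The holder lies flat in the tin along its length, foot at row 170 and plunger at row 55, about midway. The lid stands at 1.80 rad (two views). Now I'll check a push arc behind the lid.

```bash
cat >> h.py <<'E'
def lidpose(th,r=.190,d=0.,s=-1,p=None):
    c=np.load('tin.npy');ya=np.deg2rad(102.5);y=az(ya)
    if p is None: p=np.deg2rad(np.interp(th,[.15,1.8],[90,45]))
    F=tilt(ya+np.pi,p,s);n=Z*np.cos(th)+y*np.sin(th);e=-y*np.cos(th)+Z*np.sin(th)
    delta=np.sqrt(max(0,1-(F[:,2]@n)**2))
    tip=c+.102*y+.05*Z+r*e+(.003+.008*delta+d)*n
    return tip-.019*F[:,2],F
E
python3 - <<'E'
from h import *
for s in (1,-1):
  for th in (2.0,1.8,1.4,1,.6,.2,0):
    P,F=lidpose(th,s=s,d=.03 if th==2. else 0);q=robot.ik(P,F);print(s,th,P.round(3),None if q is None else np.round(q,2))
  P,F=lidpose(1.9,s=s,d=.03);q=robot.ik(P+[0,0,.13],F);print('A',None if q is None else np.round(q,2))
E
```

```text
1 2.0 [0.526 0.355 0.219] [-0.42  0.89 -0.89  1.32  1.03  1.95  2.03]
1 1.8 [0.54  0.293 0.246] [-0.31  0.8  -0.88  1.42  1.02  1.91  2.09]
1 1.4 [0.557 0.216 0.254] [-0.09  0.63 -0.88  1.56  0.89  1.66  2.23]
1 1 [0.573 0.142 0.231] [ 0.13  0.54 -0.87  1.66  0.77  1.41  2.41]
1 0.6 [0.586 0.082 0.181] [ 0.46  0.66 -1.09  1.73  0.82  1.28  2.49]
1 0.2 [0.594 0.048 0.111] [-0.89  0.78  1.08  1.81 -0.77  1.04 -2.43]
1 0 [0.595 0.043 0.072] [-0.86  0.86  1.08  1.83 -0.89  1.03 -2.34]
A [-0.58  0.65 -0.55  1.22  0.83  1.96  2.3 ]
-1 2.0 [0.526 0.355 0.219] [-0.71  0.75 -0.34  1.34  0.74  1.73 -0.94]
-1 1.8 [0.54  0.293 0.246] [-0.64  0.65 -0.31  1.43  0.74  1.68 -0.88]
-1 1.4 [0.557 0.216 0.254] [-0.5   0.49 -0.27  1.57  0.63  1.47 -0.72]
-1 1 [0.573 0.142 0.231] [-0.3   0.41 -0.26  1.68  0.52  1.25 -0.54]
-1 0.6 [0.586 0.082 0.181] [-0.1   0.42 -0.26  1.74  0.37  1.05 -0.32]
-1 0.2 [0.594 0.048 0.111] [ 0.07  0.51 -0.28  1.78  0.21  0.88 -0.09]
-1 0 [0.595 0.043 0.072] [ 0.08  0.56 -0.27  1.79  0.2   0.81 -0.07]
A [-0.67  0.62 -0.38  1.23  0.76  1.91 -0.79]
```

```bash
python3 - <<'E'
from h import *
s=robot.get_state();robot.move_linear(np.array(s['ee_pos'])+[0,0,.14],.3)
P,F=lidpose(2.0,d=.02);robot.move_ptp(P+[0,0,.13],F);robot.move_linear(P,.2)
log=[]
for th in list(np.arange(1.8,.15,-.2))+[.12]:
    P,F=lidpose(th);st=robot.move_linear(P,.14,frame=F,threshold=25);s=robot.get_state()
    log.append((round(th,2),st,np.round(s['force'],1).tolist()))
    if st: break
print(*log,sep='\n')
if not st:
    P,F=lidpose(0,d=-.004);st=robot.move_linear(P,.05,frame=F,threshold=30)
s=robot.get_state();print(s['time'],st,np.round(s['force'],1),np.round(s['ee_pos']-P,4))
b=save('side','side5')
E
```

```text
(np.float64(1.8), False, [-0.2, -0.1, -0.2])
(np.float64(1.6), False, [-0.7, 1.2, 0.3])
(np.float64(1.4), False, [-0.9, 1.1, 0.0])
(np.float64(1.2), False, [0.3, 0.7, 0.2])
(np.float64(1.0), False, [-0.0, 0.9, -0.2])
(np.float64(0.8), False, [0.0, 0.7, 0.6])
(np.float64(0.6), False, [0.7, 0.1, 0.8])
(np.float64(0.4), False, [0.5, 0.7, -0.2])
(np.float64(0.2), False, [-0.0, 0.1, 0.5])
(0.12, False, [0.2, 0.4, 0.7])
29.1667 True [-10.6  -2.2  26.9] [0.0004 0.0006 0.0036]
```

View pics/side5.png

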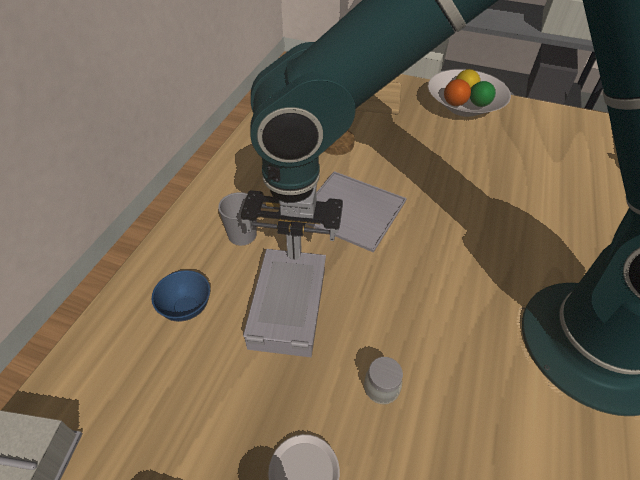

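The side view shows the lid flat on the tin, held under the fingertip at (293,255). The tip stopped at the shut height (about 0.053 m). I'll back off and check that it stays down.

```bash
python3 - <<'E'
from h import *
p=np.array(robot.get_state()['ee_pos']);robot.move_linear(p+[0,0,.2],.2)
robot.pause(.7)
b=robot.grab_frame('side');a=robot.grab_frame('top');print(robot.get_state()['time'])
o=np.zeros((480,800,3),np.uint8);o[:, :400]=cv2.resize(b[100:400,120:420],(400,480));o[:300,400:]=cv2.resize(a[100:370,70:430],(400,300))
save(0,'end',o)
E
```

```text
31.1667
```

View pics/end.png

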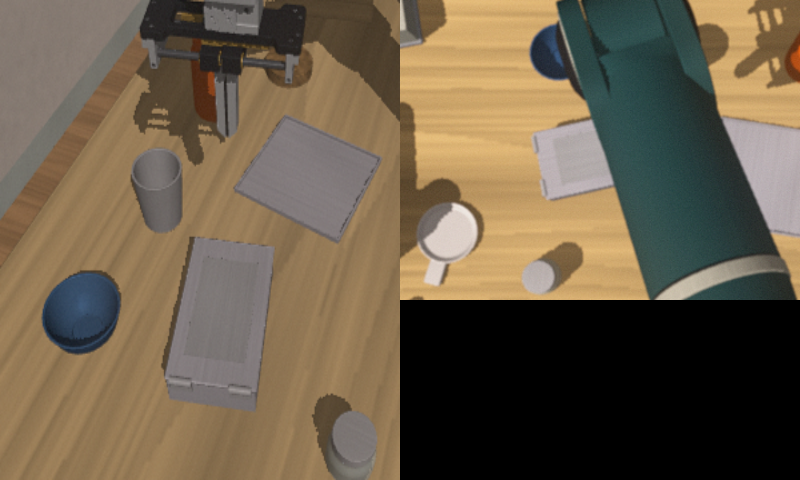

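With the arm clear, the lid lies flat on the tin (side crop, 167–274 × 237–408). The tray is empty, and the cup, bowl and jar are where they were.

```bash
python3 -c "
from rig import robot
print(robot.sign_off())"
```

```text
the job is handed in; nothing more can be done
None
```

The holder was laid flat on the tray and let go, then taken afresh across its body, lowered flat into the tin about midway along its length, and the lid was pressed shut and stayed down by itself; job handed in at about 31 s, with no verdict returned.

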